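Lock the spindle shaft with the slotted disc and bar

TASK

Lock the shaft of the upright blue spindle: turn the yellow slotted disc (its black pins are there for a fingertip to push) until its slot faces the steel locking bar, then push the bar (it has a red tab) along its guide into the slot until it is fully home, and move clear. Nothing needs gripping: never lift the bar out of its guide, and leave everything else on the bench where it stands.

Things in the scene. Friction and masses are not known exactly. Their poses are not given: they have to be found in the camera images.
- stand: Spindle stand, fixed, but placed and turned differently each time: grey base plate 200 x 320 x 12 mm, upright blue spindle with the yellow disc on top, aluminium bar guide on two pillars. Origin: on the bench on the disc axis; z up. The guide runs from the disc along the stand's -y axis; the bar slides in it towards +y, to the disc axis.
- guide (a point): Middle of the guide's floor, 120 mm above the bench, 137 mm from the disc axis. The floor reaches from 72 to 202 mm from the axis; its two side walls are 10 mm high, 23 mm apart inside and 39 mm over the outside.
- disc (a joint): Turn of the yellow slotted disc about its vertical axis (rad), growing anticlockwise seen from above; 0 or 2 pi when the slot faces the bar exactly. It starts anywhere except near there and can be turned either way. Stiff bearing (about 0.12 N m, 3 N at a pin): it stays where it is left.
- disc_top (a point): Centre of the disc's top face, on its axis, 134 mm above the bench. The disc has radius 65 mm and is 14 mm thick; a steel boss of radius 13 mm stands 12 mm up at its centre. One straight slot is cut in from the rim, 26 mm wide (3 mm of room on each side of the bar), its bottom 35 mm from the axis; a white line on the disc points along it.
- slot_mouth (a point): Middle of the slot's open end at the disc's rim, 65 mm from the axis, at the height of the disc's top; turns with the disc.
- gate (a point): Fixed point on the stand where the slot's mouth must come: 65 mm from the disc axis towards the bar, on the bar's centre line, at the height of the disc's top.
- pin0 (a point): Centre of the top of a black upright pin on the disc, diameter 12 mm, standing 34 mm above the disc's top, 45 mm from the disc axis; 60 degrees anticlockwise (from above) of the slot.
- pin1 (a point): The same for the second pin, opposite the slot (180 degrees).
- pin2 (a point): The same for the third pin, 60 degrees clockwise of the slot.
- bar: Loose steel locking bar lying in the guide, 0.35 kg, 110 mm long, 20 mm wide, 14 mm thick, with a half-round nose towards the disc and an upright red tab at its tail. Origin: middle of its underside; its +y axis points along the bar to the nose and the disc.
- bar_nose (a point): Tip of the bar's nose, at the bar's top face. It starts 73 to 87 mm from the disc axis; fully home it touches the bottom of the slot, 35 mm from the axis.
- bar_tab (a point): Middle of the rear face of the bar's red tab (the face to push, away from the disc), 30 mm above the bar's underside. The tab is 40 mm wide, 12 mm thick, and its top is 46 mm above the bar's underside.
- collet: Steel collet, 28 mm wide, 40 mm high, standing on the stand's base plate beside the guide; leave it. Origin under its centre.
- nut: Brass ring nut, 40 mm wide, 18 mm high, lying on the stand's base plate beside the guide; leave it. Origin under its centre.
- holder: Steel tool holder, a cone 50 mm wide and 85 mm high, on the bench; leave it. Origin under its centre.
- jar: White grease jar with a blue cap, 64 mm wide, 75 mm high, on the bench; leave it. Origin under its centre.
- cup: White mug, 74 mm wide, 90 mm high, on the bench; leave it. Origin under its centre.
- driver: Screwdriver with an orange handle lying on the bench; leave it. Origin under its middle, its length along its x axis.
- spanner: Steel spanner lying on the bench; leave it. Origin under its middle, its length along its x axis.
Not all that is in view belongs to the job. Leave any pink or turquoise look-alike of the bar alone.

How it is judged:
By the outcome, as a careful person would: the job done as asked, in the order asked, and still so for the second after the job is handed in, with the robot touching nothing.
It also fails if it takes over 54 s, if anything falls off the work surface, if the arm or the gripper's body presses on something with over 40 N, if the wrist force passes 120 N, or if a joint passes its speed limit or range.

ROBOT

A 6-joint arm with a two-finger parallel gripper is mounted at the origin on the work surface. World frame = base frame: x ahead of the robot, y to its left, z up, the work surface at z = 0. Lengths are in mm, angles in degrees, forces in N, time in s.
With the tool pointing down it reaches from about 300 to 850 mm from the base axis. Payload 4.2 kg.
Tool frame: the origin (TCP) lies at the very end of the fingers, on their centre line; the grasp point (between the pads) lies env.grip_point_offset behind it (env.grip_point_offset is the distance from the TCP to the grasp point, in mm); z points along the fingers, y is the direction in which the jaws open and shut (so a half turn about z gives the same grasp; the last joint's range is limited). The gripper opens to 91 mm and grips with 3 to 60 N. Pads are 32 mm wide; open, the fingers measure 118 mm over their backs; the gripper's body (76 mm by 178 mm) begins 60 mm behind the grasp point.
Start: joints at [-75.344, 18.312, 89.639, -0, 72.044, -1.146], TCP at [156.585, -553.285, 213.976] pointing down, gripper open.
Joint ranges: [-177.97, 177.97], [-48.28, 115.42], [12.27, 149.76], [-77.06, 257.06], [2.81, 150.46], [-146.56, 146.56]. Speed limits (degrees/s): [147.25, 147.25, 180, 180, 180, 180].

INTERFACE

Orientations are given as [roll, pitch, yaw] about the fixed x, y, z axes, in that order (R = Rz(yaw) Ry(pitch) Rx(roll)).
In Python, from workcell import env, grab_frame, camera_params gives the robot as it stands. The module is installed in compiled form; this text tells all that it offers.
- The arm moves only by the shell command python3 -m creep 'ROWS' [OPENING] [FORCE]. ROWS is a JSON object of lists of equal length, an entry for each row: "offset": the shift along the tool's x, y, z in m, a list of three; "rotation": the turn, a rotation vector about the tool's x, y, z in degrees, a list of three. A call has 1 to 5 rows; each row shifts and turns the commanded pose from where the row before left it, along the tool's axes as they then stand; what a row does not reach is not made up. A row lasts 1/8 s, in which the tool goes at most 62.5 mm and 10.7 degrees, less where a joint would pass 70% of its speed; a pose out of reach is approached as far as the arm can. A call is refused whole if a number of a shift passes 0.0625 or a number of a turn 10.7, either way. A call with a gripper value outside its range is refused whole. OPENING is the closure, from 0 (fully open) to 1 (shut), set as the call begins (- or left out, the last holds). The fingers move at their own pace and stop on an object; FORCE is the grip in N (left out, the last holds). Time passes only in rows, so rows that do not move let the fingers close. It gives the time, the measured TCP pose, the force and the opening at its end, in the units of the state.
- env.state(): the state, without advancing time (a new reading comes with each control period).
- grab_frame(name): name is "scene" or "top" or "wrist"; returns the picture (420x560x3 uint8, red, green, blue); there is no depth.
- camera_params(name): a dict with "mtx" (3x3 intrinsics, pixels), "R" (3x3) and "t" (3): a world point X has camera coordinates R X + t. Camera axes: x right, y down, z forward; pixel columns grow to the right and rows downward; lengths in mm; the calibration is good to about 2 mm. A picture is of the moment at which its call begins: read the wrist's pose just before it. camera_params takes no time and is no camera call; for the wrist camera it gives the pose at the moment of the call.
- env.job_done(): hands the job in, once; it reports no verdict.
The state is a dict: "time_s": time; "qpos": joint angles; "qvel": joint speeds; "effort": joint torques, N m; "ee_pos": TCP position; "ee_rot": TCP orientation; "force": force on the tool from outside, world axes, zero at the start; "torque": the same for the moment, N m; "gripper_width": finger opening in mm.
Only numpy, scipy, OpenCV 4.12 (cv2) and the standard library are available. Lean on these libraries where they do the work, as an engineer would, in place of code of your own. Each camera call takes 0.05 s, during which the arm holds its last target.

## Working session

There is one attempt and no reset: what is moved stays moved. The work goes in short steps, Python scripts to look and compute and a shell command to move; the robot and the scene stay as the last step left them, time stands still between calls to the robot, and variables do not carry over. Pictures are saved under pics/ and viewed, and the job is handed in when it is done.

```bash
mkdir -p pics; python3 - <<'E'
from workcell import env, grab_frame, camera_params
import cv2
for n in ["scene","top","wrist"]:
    im=grab_frame(n); cv2.imwrite(f"pics/{n}0.png",im[:,:,::-1])
    p=camera_params(n); print(n,p["mtx"].round(1).tolist(),p["R"].round(4).tolist(),p["t"].round(1).tolist())
s=env.state(); print(s, env.grip_point_offset)
E
```

```text
scene [[531.6, 0.0, 279.4], [0.0, 531.6, 209.0], [0.0, 0.0, 1.0]] [[0.5842, 0.8114, -0.0175], [0.489, -0.3692, -0.7903], [-0.6477, 0.4532, -0.6124]] [-336.6, -150.3, 1800.2]
top [[454.6, 0.0, 276.9], [0.0, 454.6, 209.3], [0.0, 0.0, 1.0]] [[0.0228, -0.9993, 0.0281], [-0.9868, -0.027, -0.1597], [0.1604, -0.0241, -0.9868]] [-14.1, 570.5, 1298.1]
wrist [[326.0, 0.0, 287.0], [0.0, 326.0, 212.3], [0.0, 0.0, 1.0]] [[0.2717, -0.9624, -0.0019], [-0.9299, -0.263, 0.2572], [-0.248, -0.0681, -0.9664]] [-573.2, -29.2, 391.4]
{'time_s': 0.15, 'qpos': array([-7.53422850e+01,  1.83422966e+01,  8.96895416e+01, -2.29571300e-03,
        7.20445241e+01, -1.14655063e+00]), 'qvel': array([-0.03348396, -0.10691597, -0.17073292, -0.00740644, -0.02022601,
       -0.17466   ]), 'effort': array([ 9.23449511e-05, -4.12774944e+01, -2.32155186e+01,  7.27645238e-02,
        4.33644571e-02, -8.98036546e-05]), 'ee_pos': array([ 156.48877585, -552.90224436,  213.32822927]), 'ee_rot': array([-1.79923609e+02,  6.54530762e-04,  1.58049752e+01]), 'force': array([-0.16581203, -0.37326221, -0.01565914]), 'torque': array([ 0.00095562, -0.00551402, -0.02007136]), 'gripper_width': 90.79760574150902} 18.8
```

View pics/scene0.png

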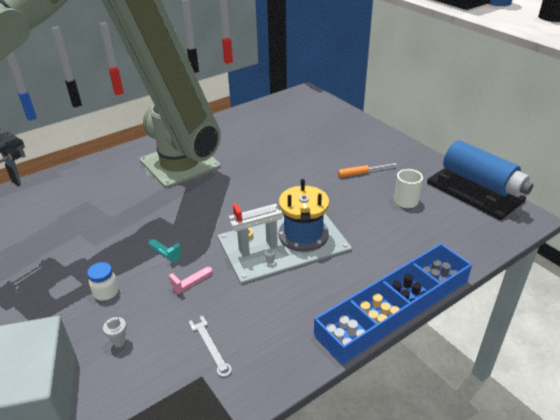

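View pics/top0.png

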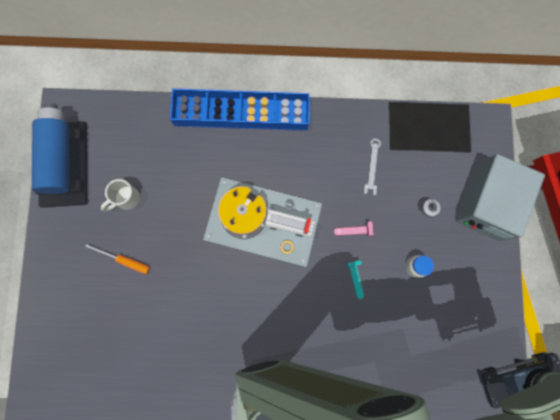

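View pics/wrist0.png

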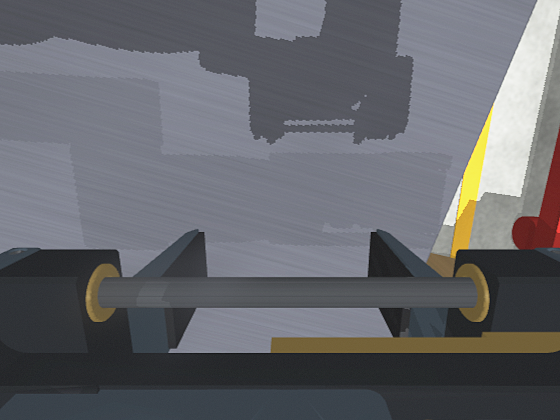

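```bash
python3 - <<'E'
import cv2
im=cv2.imread("pics/top0.png"); print(im.shape)
cv2.imwrite("pics/top0c.png",cv2.resize(im[120:300,200:440],None,fx=3.3,fy=3.3,interpolation=cv2.INTER_CUBIC))
E
```

```text
(420, 560, 3)
```

View pics/top0c.png

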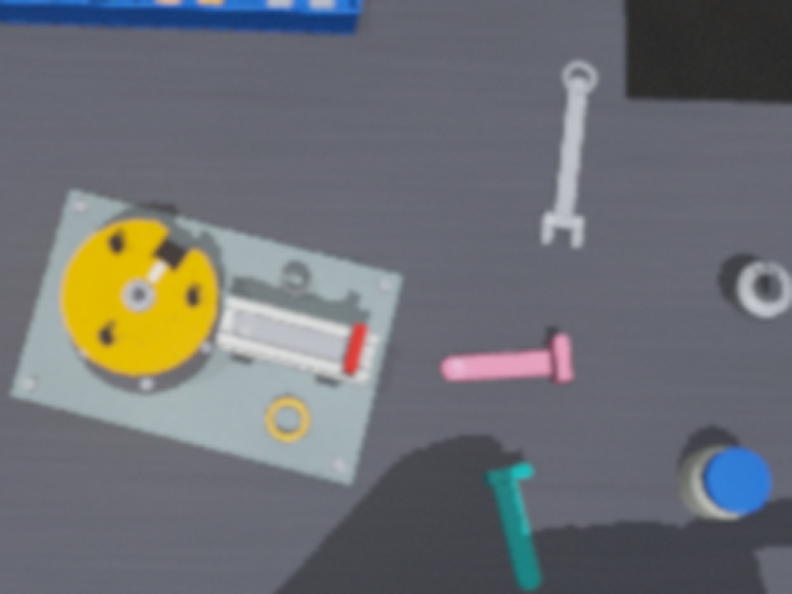

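```bash
python3 - <<'E'
import cv2
im=cv2.imread("pics/scene0.png"); print(im.shape)
cv2.imwrite("pics/scene0c.png",cv2.resize(im[165:285,205:365],None,fx=5,fy=5,interpolation=cv2.INTER_CUBIC))
E
```

```text
(420, 560, 3)
```

View pics/scene0c.png

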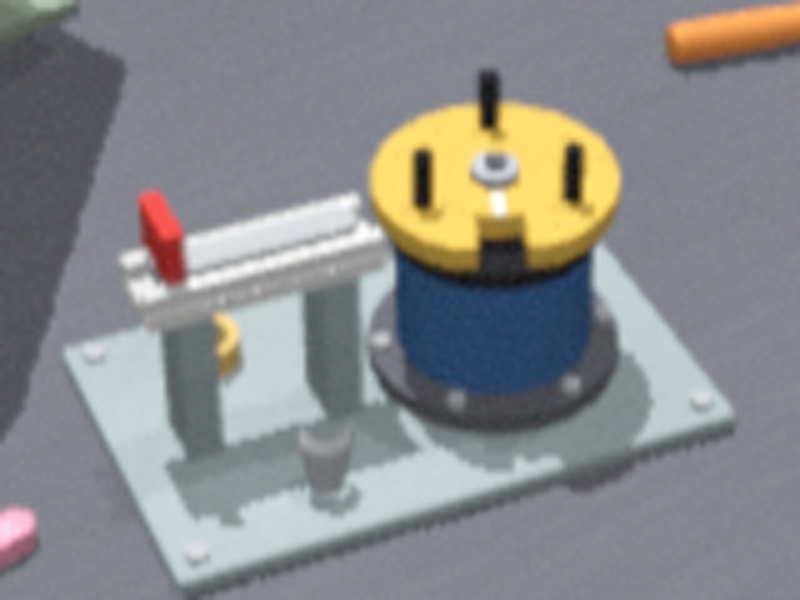

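The top view shows the disc boss at about (242,209) and the slot pointing up and to the right of it. The real bar, with its red tab at about (308,226), lies in the guide. The pink (353,230) and turquoise (356,279) look-alikes lie on the bench, so they are not the bar. Next is a rough localisation.

```bash
cat > h.py <<'E'
import numpy as np, cv2
from workcell import env, grab_frame, camera_params
def ray(cp,u,v,z):
    K,R,t=cp["mtx"],cp["R"],cp["t"]; C=-R.T@t; d=R.T@np.linalg.solve(K,[u,v,1.]); return C+d*(z-C[2])/d[2]
def proj(cp,X):
    p=cp["R"]@np.asarray(X,float)+cp["t"]; p=cp["mtx"]@p; return p[:2]/p[2]
E
python3 - <<'E'
from h import *
c=camera_params("top"); s=camera_params("scene")
T=lambda x,y:(200+x/3.3,120+y/3.3)
S=lambda x,y:(205+x/5,165+y/5)
def show(n,cp,p,z): print(n,ray(cp,*p,z).round(1))
show("boss top",c,T(138,293),146); show("boss sc",s,S(495,165),146)
show("tab top",c,T(356,349),166); show("tab top near end sc",s,S(172,240),166);show("tab far sc",s,S(152,196),166)
for p in [(117,240),(193,293),(105,334)]: show("pin(top)",c,T(*p),168)
for p in [(423,152),(573,147),(488,73)]: show("pin sc",s,S(*p),168)
for p in [(70,190),(402,273),(350,484),(12,395)]: show("plate",c,T(*p),12)
for p in [(65,350),(185,590),(733,415)]: show("plate sc",s,S(*p),12)
w=camera_params("wrist");st=env.state();C=-w["R"].T@w["t"]
from scipy.spatial.transform import Rotation as Ro
RT=Ro.from_euler("xyz",st["ee_rot"],degrees=True).as_matrix()
print("cam in tool",RT.T@(C-st["ee_pos"]),(RT.T@w["R"].T).round(2))
E
```

```text
boss top [553.2  98.4 146. ]
boss sc [557.   96.5 146. ]
tab top [508.8 -80.9 166. ]
tab top near end sc [530.9 -85.8 166. ]
tab far sc [494.3 -74.6 166. ]
pin(top) [593.  115.9 168. ]
pin(top) [550.9  52.6 168. ]
pin(top) [515.4 122.6 168. ]
pin sc [549.1  55.5 168. ]
pin sc [592.2 119.6 168. ]
pin sc [512.8 125.7 168. ]
plate [669.7 171.8  12. ]
plate [ 600.2 -137.1   12. ]
plate [405.6 -91.4  12. ]
plate [478.3 216.1  12. ]
plate sc [407.4 -90.   12. ]
plate sc [ 604.8 -136.4   12. ]
plate sc [671.7 171.8  12. ]
cam in tool [  72.08967926   -0.84023746 -171.27168667] [[-0.   -0.97 -0.26]
 [ 1.   -0.   -0.  ]
 [ 0.   -0.26  0.97]]
```

```bash
R='{"offset":[[0.034,-0.029,-0.003],[0.034,-0.029,-0.003],[0.034,-0.029,-0.003],[0.034,-0.029,-0.003],[0.034,-0.029,-0.003]],"rotation":[[0,0,0],[0,0,0],[0,0,0],[0,0,0],[0,0,0]]}'; true
python3 -m creep '{"offset":[[0.034,-0.029,-0.003],[0.034,-0.029,-0.003],[0.034,-0.029,-0.003],[0.034,-0.029,-0.003],[0.034,-0.029,-0.003]],"rotation":[[0,0,0],[0,0,0],[0,0,0],[0,0,0],[0,0,0]]}' 1 20
```

```text
time_s: 0.78
ee_pos: [281.2, -366.1, 228.9]
ee_rot: [-180.0, -0.0, 15.8]
force: [-0.9, -0.2, -0.9]
gripper_width: 44.1
```

```bash

python3 -m creep '{"offset":[[0.034,-0.029,-0.003],[0.034,-0.029,-0.003],[0.034,-0.029,-0.003],[0.034,-0.029,-0.003],[0.034,-0.029,-0.003]],"rotation":[[0,0,0],[0,0,0],[0,0,0],[0,0,0],[0,0,0]]}'
python3 -m creep '{"offset":[[0.034,-0.029,-0.003],[0.034,-0.029,-0.003],[0.034,-0.029,-0.003],[0.034,-0.029,-0.003],[0.034,-0.029,-0.003]],"rotation":[[0,0,0],[0,0,0],[0,0,0],[0,0,0],[0,0,0]]}'
python3 -m creep '{"offset":[[0,0,-0.005],[0,0,-0.005],[0,0,-0.005],[0,0,-0.005],[0,0,-0.005]],"rotation":[[0,0,-10.2],[0,0,-10.2],[0,0,-10.2],[0,0,-10.2],[0,0,-10.2]]}'
python3 -m creep '{"offset":[[0,0,0],[0,0,0]],"rotation":[[0,0,-9.9],[0,0,0]]}'
python3 - <<'E'
from h import *
c=camera_params("wrist");im=grab_frame("wrist");cv2.imwrite("pics/w1.png",im[:,:,::-1])
np.savez("w1.npz",**c); st=env.state();print(st["ee_pos"],st["ee_rot"],st["qpos"])
E
```

```text
time_s: 1.4
ee_pos: [405.2, -180.3, 243.9]
ee_rot: [180.0, 0.0, 15.8]
force: [-0.2, -0.6, -0.1]
gripper_width: 0.5
time_s: 2.02
ee_pos: [529.4, 5.5, 258.8]
ee_rot: [180.0, 0.0, 15.8]
force: [0.9, -0.5, 0.6]
gripper_width: 0.4
time_s: 2.65
ee_pos: [528.7, 4.2, 283.8]
ee_rot: [-180.0, 0.0, 67.1]
force: [-1.2, 0.1, 0.0]
gripper_width: 0.4
time_s: 2.9
ee_pos: [528.7, 4.2, 283.7]
ee_rot: [-180.0, 0.0, 76.6]
force: [-0.2, -1.1, -0.1]
gripper_width: 0.2
[528.69926913   4.17400376 283.64163466] [-1.79968151e+02  1.04428841e-02  7.65298947e+01] [-7.91965060e-01  1.20089640e+01  8.83603039e+01 -3.25089655e-03
  7.96640970e+01  1.26787273e+01]
```

View pics/w1.png

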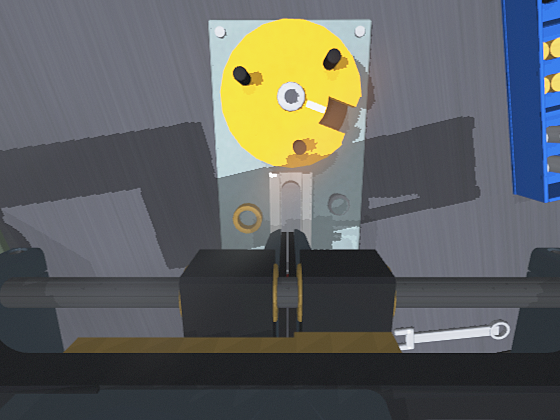

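```bash
python3 - <<'E'
import cv2
im=cv2.imread("pics/w1.png")
cv2.imwrite("pics/w1c.png",cv2.resize(im[10:250,200:390],None,fx=2.5,fy=2.5,interpolation=cv2.INTER_CUBIC)[:600])
cv2.imwrite("pics/w1d.png",cv2.resize(im[15:175,210:380],None,fx=3.7,fy=3.7,interpolation=cv2.INTER_CUBIC))
E
```

```text
(no output)
```

View pics/w1c.png

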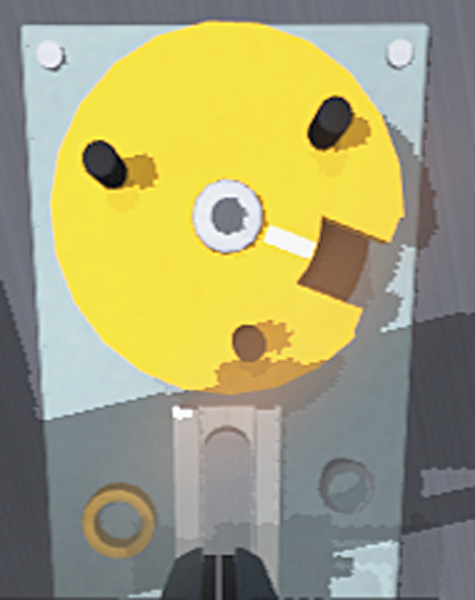

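View pics/w1d.png

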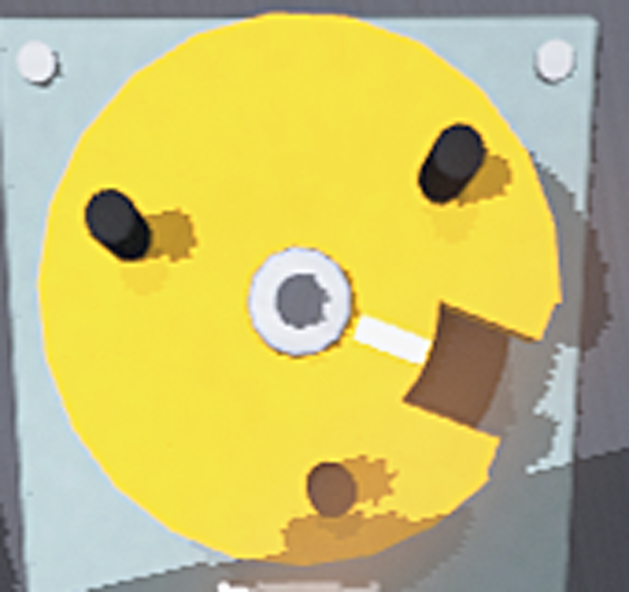

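```bash
python3 - <<'E'
from h import *
c=dict(np.load("w1.npz")); 
A=lambda x,y:(200+x/2.5-.3,10+y/2.5-.3)
B=lambda x,y:(210+x/3.7-.35,15+y/3.7-.35)
P=lambda n,p,z:(print(n,ray(c,*p,z).round(1)),ray(c,*p,z))[1]
b=P("boss",B(300,301),146)
# disc circle via ellipse fit of yellow edge
edge=[(38,285),(60,180),(130,90),(215,32),(290,12),(380,28),(470,85),(540,190),(560,280),(60,400),(110,480),(170,535),(240,560)]
E=np.array([ray(c,*B(*p),134)[:2] for p in edge])
from scipy.optimize import least_squares
r=least_squares(lambda q:np.hypot(*(E-q[:2]).T)-q[2],[553,98,65]); print("circle",r.x.round(1),r.fun.round(1))
for n,p in [("pin1",(108,214)),("pin0",(460,150)),("pin2",(331,487))]:
    X=P(n,B(*p),168); d=X[:2]-r.x[:2]; print(np.hypot(*d),np.degrees(np.arctan2(d[1],d[0])))
m=(P("mouth",B(547,342),134)+P("m2",B(500,437),134))/2; d=m[:2]-r.x[:2]; print("slot",np.hypot(*d),np.degrees(np.arctan2(d[1],d[0])))
k=(P("bot",B(443,302),134)+P("b2",B(404,403),134))/2;print("slotbot",k)
d=m-k;print(np.degrees(np.arctan2(d[1],d[0])))
P("gL",A(173,410),130);P("gR",A(281,410),130);P("gL",A(175,540),130);P("gR",A(281,540),130)
P("nose",A(228,428),134)
P("pl",A(22,24),12);P("pr",A(428,24),12);P("pl2",A(50,590),12);P("pr2",A(398,590),12)
E
```

```text
boss [554.   99.6 146. ]
circle [553.8  99.1  65.5] [ 0.2  0.3 -1.1 -0.1  1.   0.3 -0.3 -0.4  0.1 -0.2 -0.4  0.7 -0.2]
pin1 [516.3 125.4 168. ]
45.81862332444885 144.96588219898632
pin0 [594.5 120.  168. ]
45.73737059266619 27.219248898935124
pin2 [551.   56.2 168. ]
42.98927350880436 -93.76141499086478
mouth [613.   76.4 134. ]
m2 [597.   56.2 134. ]
slot 60.79357154084843 -32.67077671144068
bot [589.2  92.  134. ]
b2 [574.6  70.3 134. ]
slotbot [581.9234297   81.10507499 134.        ]
-32.71401931509022
gL [516.3  34.5 130. ]
gR [558.3  24.5 130. ]
gL [503.7 -18.4 130. ]
gR [546.7 -28.7 130. ]
nose [536.2  23.  134. ]
pl [480.9 219.2  12. ]
pr [672.7 173.2  12. ]
pl2 [411.  -64.9  12. ]
pr2 [ 606.6 -111.6   12. ]
```

```bash

python3 -m creep '{"offset":[[0.0403,0.0107,0],[0.0403,0.0107,0],[0.0403,0.0107,0],[0.0403,0.0107,0],[0,0,0]],"rotation":[[0,0,0],[0,0,0],[0,0,0],[0,0,0],[0,0,0]]}'
python3 -m creep '{"offset":[[0,0,0.034],[0,0,0.034],[0,0,0.034],[0,0,0.034],[0,0,0]],"rotation":[[0,0,0],[0,0,0],[0,0,0],[0,0,0],[0,0,0]]}'
```

```text
time_s: 3.58
ee_pos: [608.3, 153.5, 282.6]
ee_rot: [-179.9, 0.0, 76.7]
force: [0.2, -1.1, 0.4]
gripper_width: 0.3
time_s: 4.2
ee_pos: [605.3, 149.9, 145.3]
ee_rot: [-179.7, 0.2, 76.6]
force: [-0.6, 0.0, 0.1]
gripper_width: 0.2
```

```bash
cat >> h.py <<'E'
ax=np.array([553.8,99.2]);a=np.radians(76.8);sy=np.array([np.cos(a),np.sin(a)]);sx=np.array([np.sin(a),-np.cos(a)])
def st():
    s=env.state();d=s["ee_pos"][:2]-ax;print("t",round(s["time_s"],2),"stand xy",(d@sx).round(1),(d@sy).round(1),"z",s["ee_pos"][2].round(1),"yaw",s["ee_rot"].round(2),"F",s["force"].round(1))
E
python3 - <<'E'
from h import *
st()
im=grab_frame("scene");cv2.imwrite("pics/s2.png",cv2.resize(im[140:290,190:390,::-1],None,fx=4,fy=4,interpolation=cv2.INTER_CUBIC))
st()
E
```

```text
t 4.2 stand xy 38.6 61.1 z 145.3 yaw [-179.66    0.2    76.59] F [-0.6  0.   0.1]
t 4.25 stand xy 40.1 62.0 z 147.5 yaw [-1.799e+02  7.000e-02  7.660e+01] F [-0.   0.   0.5]
```

View pics/s2.png

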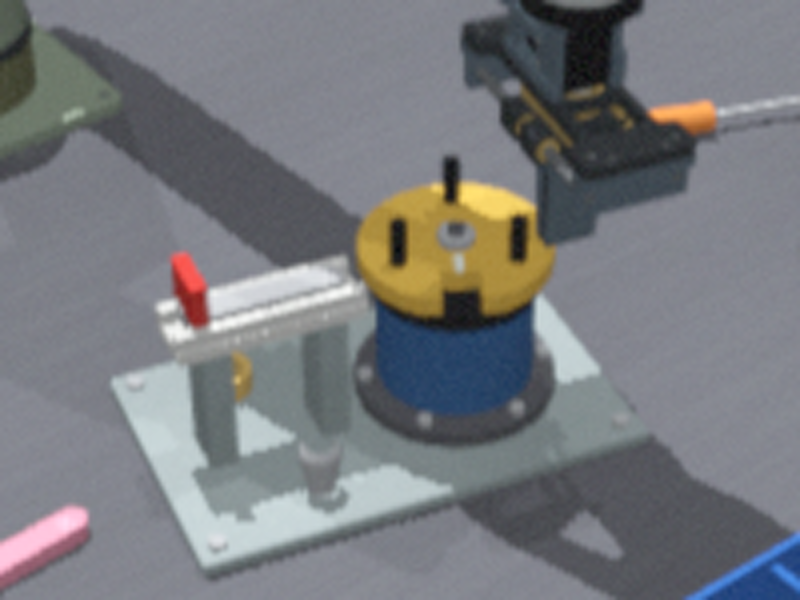

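The fingertip hangs clear beside pin0, at (540,215) in the crop, with the pin at (518,240). I'll push along the chord.

```bash

python3 -m creep '{"offset":[[-0.011,0,0],[-0.011,0,0],[-0.011,0,0],[-0.011,0,0],[-0.011,0,0]],"rotation":[[0,0,0],[0,0,0],[0,0,0],[0,0,0],[0,0,0]]}'
python3 -m creep '{"offset":[[0,0,0],[0,0,0]],"rotation":[[0,0,0],[0,0,0]]}'
python3 - <<'E'
from h import *
st()
c=camera_params("wrist");im=grab_frame("wrist");cv2.imwrite("pics/w3.png",im[:,:,::-1])
im=grab_frame("top");cv2.imwrite("pics/t3.png",cv2.resize(im[160:280,190:350,::-1],None,fx=5,fy=5,interpolation=cv2.INTER_CUBIC))
E
```

```text
time_s: 4.88
ee_pos: [598.5, 97.7, 151.1]
ee_rot: [179.5, -0.3, 76.7]
force: [1.3, 2.6, 1.6]
gripper_width: 0.3
time_s: 5.12
ee_pos: [595.4, 97.6, 149.0]
ee_rot: [179.9, -0.0, 76.7]
force: [1.3, 0.7, 0.6]
gripper_width: 0.7
t 5.12 stand xy 40.9 7.9 z 149.0 yaw [ 1.799e+02 -4.000e-02  7.667e+01] F [1.3 0.7 0.6]
```

View pics/t3.png

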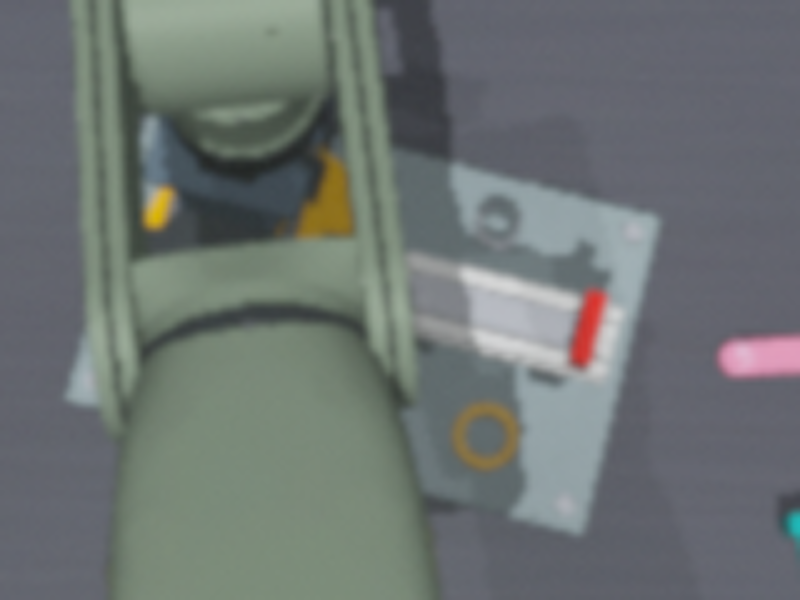

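View pics/w3.png

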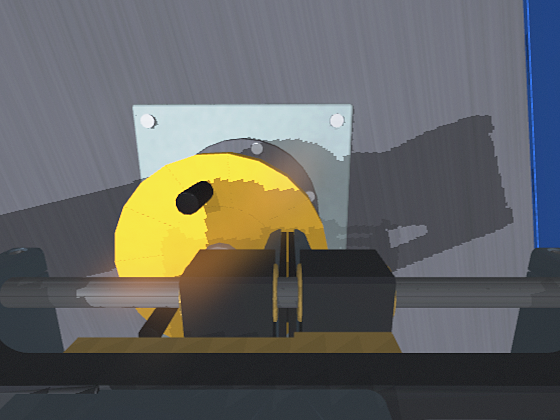

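```bash
cat > m.py <<'E'
from h import *
import sys
c=camera_params("wrist")
u,v=map(float,sys.argv[1:3]); X=ray(c,u,v,168); d=X[:2]-ax; s=(d@sx,d@sy)
an=np.degrees(np.arctan2(s[1],s[0])); print(X.round(1),"r",np.hypot(*d).round(1),"stand angle",an.round(1),"disc theta from pin1",(an-90)%360)
E
python3 - <<'E'
import cv2
im=cv2.imread("pics/w3.png")
cv2.imwrite("pics/w3c.png",cv2.resize(im[140:250,100:340],None,fx=3.3,fy=3.3,interpolation=cv2.INTER_CUBIC))
E
python3 m.py 187 202
```

```text
[556.5 145.8 168. ] r 46.7 stand angle 99.9 disc theta from pin1 9.931919495543156
```

View pics/w3c.png

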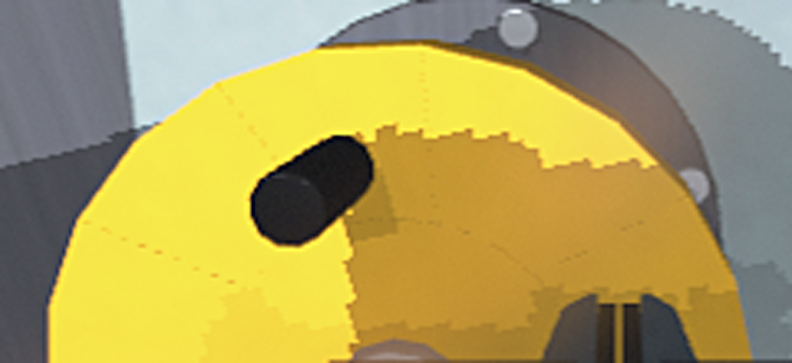

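```bash

python3 -m creep '{"offset":[[-0.0035,0,0],[-0.0035,0,0],[0,0,0],[0,0,0]],"rotation":[[0,0,0],[0,0,0],[0,0,0],[0,0,0]]}'
python3 - <<'E'
from h import *
st()
im=grab_frame("wrist");cv2.imwrite("pics/w4.png",im[:,:,::-1])
cv2.imwrite("pics/w4c.png",cv2.resize(im[140:250,100:340,::-1],None,fx=3.3,fy=3.3,interpolation=cv2.INTER_CUBIC))
E
```

```text
time_s: 5.72
ee_pos: [592.9, 90.6, 147.6]
ee_rot: [-179.9, 0.0, 76.7]
force: [-0.2, 2.2, 0.5]
gripper_width: 0.2
t 5.72 stand xy 40.0 0.5 z 147.6 yaw [-1.7994e+02  5.0000e-02  7.6700e+01] F [-0.2  2.2  0.5]
```

View pics/w4c.png

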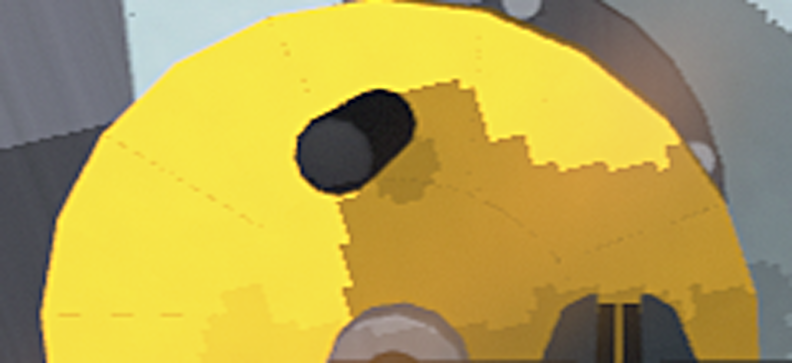

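```bash
python3 m.py 201.3 187.2
python3 -m creep '{"offset":[[0.008,0,0],[0.008,0,-0.02],[0,0,-0.05],[0,0,-0.05],[0,-0.02,-0.016]],"rotation":[[0,0,0],[0,0,0],[0,0,0],[0,0,0],[0,0,0]]}'
python3 -m creep '{"offset":[[-0.038,-0.007,0],[-0.038,-0.007,0],[-0.038,-0.006,0],[0,0,0],[0,0,0]],"rotation":[[0,0,0],[0,0,0],[0,0,0],[0,0,0],[0,0,0]]}'
python3 - <<'E'
from h import *
st()
c=camera_params("wrist");np.savez("w5.npz",**c)
im=grab_frame("wrist");cv2.imwrite("pics/w5.png",im[:,:,::-1])
cv2.imwrite("pics/w5d.png",cv2.resize(im[15:175,210:380,::-1],None,fx=3.7,fy=3.7,interpolation=cv2.INTER_CUBIC))
cv2.imwrite("pics/w5c.png",cv2.resize(im[10:250,200:390,::-1],None,fx=2.5,fy=2.5,interpolation=cv2.INTER_CUBIC))
E
```

```text
[563.5 143.9 168. ] r 45.7 stand angle 91.0 disc theta from pin1 0.9627465484744988
time_s: 6.4
ee_pos: [579.2, 111.1, 287.0]
ee_rot: [179.7, -0.1, 76.7]
force: [0.2, 0.1, 0.6]
gripper_width: 0.6
time_s: 7.02
ee_pos: [531.4, 5.2, 283.4]
ee_rot: [-179.9, -0.0, 76.7]
force: [0.0, -1.0, -0.5]
gripper_width: 0.2
t 7.03 stand xy -0.3 -96.6 z 283.4 yaw [-179.94   -0.     76.7 ] F [ 0.  -1.  -0.5]
```

View pics/w5c.png

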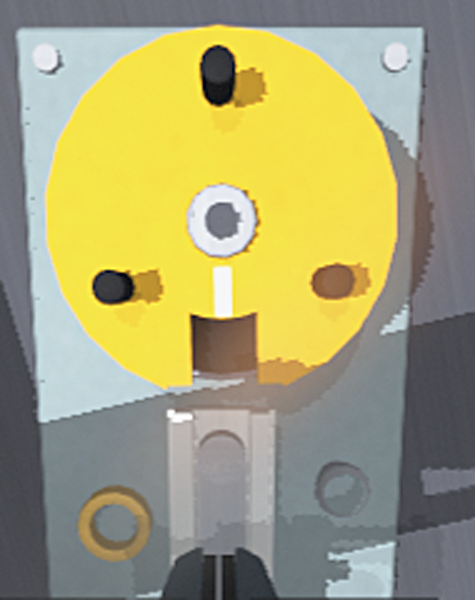

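View pics/w5d.png

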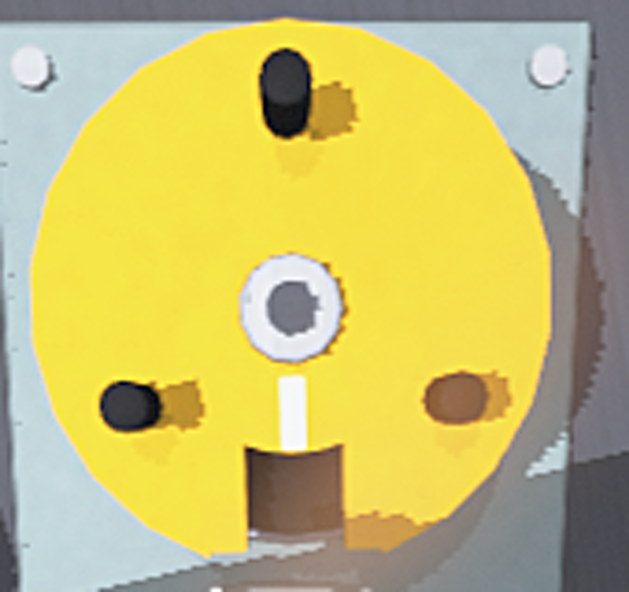

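```bash
python3 - <<'E'
from h import *
c=dict(np.load("w5.npz"))
A=lambda x,y:(200+x/2.5-.3,10+y/2.5-.3)
B=lambda x,y:(210+x/3.7-.35,15+y/3.7-.35)
def P(n,p,z):
    d=ray(c,*p,z)[:2]-ax; print(n,(d@sx).round(1),(d@sy).round(1))
P("boss",B(292,308),146)
for p in [(248,552),(346,550),(247,450),(342,446)]:P("slot",B(*p),134)
P("line in",B(291,377),134);P("line out",B(293,450),134)
P("gL",A(168,411),130);P("gR",A(275,411),130);P("gL",A(171,540),130);P("gR",A(274,540),130)
P("nose",A(222,432),134);P("barL",A(201,500),134);P("barR",A(246,500),134)
P("pin0",B(460,397),168);P("pin2",B(126,406),168);P("pin1",B(287,76),168)
E
```

```text
boss 0.3 0.5
slot -11.4 -59.6
slot 14.6 -59.2
slot -11.3 -33.4
slot 13.3 -32.4
line in 0.1 -15.2
line out 0.6 -33.4
gL -21.4 -70.3
gR 21.4 -70.4
gL -21.1 -124.2
gR 21.8 -124.3
nose 0.2 -78.1
barL -8.4 -106.0
barR 9.9 -106.0
pin0 38.7 -20.6
pin2 -37.9 -22.4
pin1 -0.8 46.0
```

The slot is about 1.3° short of exact: its mouth sits 1.6 mm off the centre line, within the 3 mm of room. I'll nudge it once more before inserting.

```bash

python3 -m creep '{"offset":[[0.038,0.0135,0],[0.038,0.0135,0],[0.038,0.0135,0],[0,0,0.034],[0,0,0.034]],"rotation":[[0,0,0],[0,0,0],[0,0,0],[0,0,0],[0,0,0]]}'
python3 -m creep '{"offset":[[0,0,0.034],[0,0,0.034],[0,0,0],[0,0,0],[0,0,0]],"rotation":[[0,0,0],[0,0,0],[0,0,0],[0,0,0],[0,0,0]]}'
python3 -c "
from h import *; st()"
```

```text
time_s: 7.7
ee_pos: [597.9, 108.3, 214.5]
ee_rot: [180.0, -0.0, 76.9]
force: [0.3, 0.2, -0.8]
gripper_width: 0.6
time_s: 8.32
ee_pos: [598.6, 106.8, 149.7]
ee_rot: [179.8, -0.1, 76.7]
force: [0.2, 0.4, 0.3]
gripper_width: 0.2
t 8.32 stand xy 41.9 17.6 z 149.7 yaw [ 1.7982e+02 -7.0000e-02  7.6720e+01] F [0.2 0.4 0.3]
```

```bash

python3 -m creep '{"offset":[[-0.006,0,0],[-0.006,0,0],[-0.006,0,0],[0,0,0],[0,0,0]],"rotation":[[0,0,0],[0,0,0],[0,0,0],[0,0,0],[0,0,0]]}'
python3 - <<'E'
from h import *
st()
im=grab_frame("wrist")
cv2.imwrite("pics/w6c.png",cv2.resize(im[140:250,100:340,::-1],None,fx=3.3,fy=3.3,interpolation=cv2.INTER_CUBIC))
st()
E
```

```text
time_s: 8.95
ee_pos: [592.9, 89.0, 148.0]
ee_rot: [-180.0, -0.0, 76.7]
force: [-2.4, 3.1, 2.2]
gripper_width: 0.9
t 8.95 stand xy 40.4 -1.0 z 148.0 yaw [-1.7996e+02 -1.0000e-02  7.6700e+01] F [-2.4  3.1  2.2]
t 9.0 stand xy 40.5 -1.0 z 148.0 yaw [-179.96   -0.     76.7 ] F [-2.   1.9  1.1]
```

View pics/w6c.png

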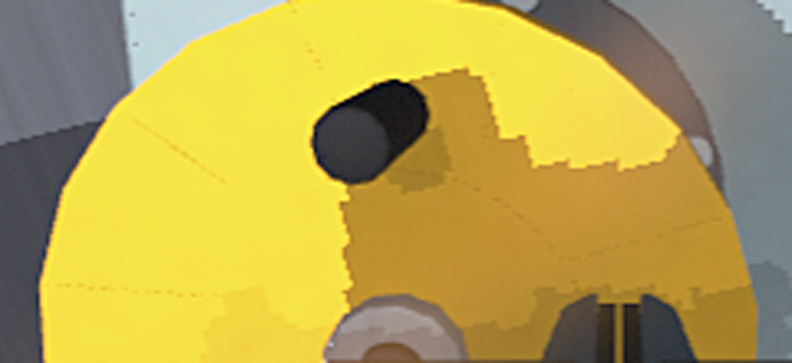

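```bash
python3 m.py 206 184.4
python3 -m creep '{"offset":[[0.008,0,0],[0.008,0,-0.02],[0,0,-0.05],[0,0,-0.05],[0,-0.02,-0.016]],"rotation":[[0,0,0],[0,0,0],[0,0,0],[0,0,0],[0,0,0]]}'
python3 -m creep '{"offset":[[-0.038,-0.007,0],[-0.038,-0.007,0],[-0.038,-0.006,0],[0,0,0],[0,0,0]],"rotation":[[0,0,0],[0,0,0],[0,0,0],[0,0,0],[0,0,0]]}'
python3 - <<'E'
from h import *
st()
c=camera_params("wrist");np.savez("w7.npz",**c)
im=grab_frame("wrist");cv2.imwrite("pics/w7.png",im[:,:,::-1])
cv2.imwrite("pics/w7d.png",cv2.resize(im[15:175,210:380,::-1],None,fx=3.7,fy=3.7,interpolation=cv2.INTER_CUBIC))
E
```

```text
[566. 143. 168.] r 45.5 stand angle 87.6 disc theta from pin1 357.5949967748683
time_s: 9.62
ee_pos: [579.7, 109.0, 286.9]
ee_rot: [179.6, -0.1, 76.7]
force: [-0.8, 0.5, -0.3]
gripper_width: 0.5
time_s: 10.25
ee_pos: [531.7, 3.1, 283.4]
ee_rot: [-180.0, 0.0, 76.7]
force: [-0.0, -0.6, -0.0]
gripper_width: 0.6
t 10.25 stand xy 0.4 -98.7 z 283.4 yaw [-179.96    0.     76.7 ] F [-0.  -0.6 -0. ]
```

View pics/w7d.png

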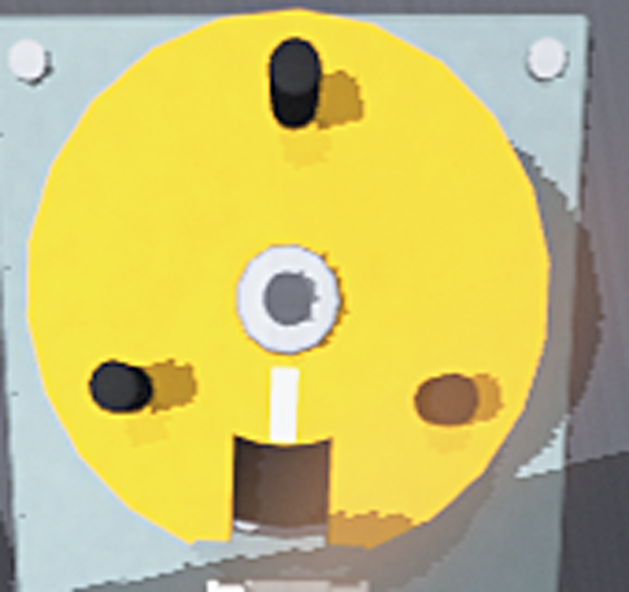

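```bash
python3 - <<'E'
from h import *
c=dict(np.load("w7.npz"))
A=lambda x,y:(200+x/2.5-.3,10+y/2.5-.3)
B=lambda x,y:(210+x/3.7-.35,15+y/3.7-.35)
def P(n,p,z):
    d=ray(c,*p,z)[:2]-ax; print(n,(d@sx).round(1),(d@sy).round(1))
P("boss",B(289,300),146)
for p in [(231,542),(330,543),(234,436),(331,437)]:P("slot",B(*p),134)
P("line in",B(285,367),134);P("line out",B(283,442),134)
P("pin0",B(447,398),168);P("pin2",B(116,386),168);P("pin1",B(296,66),168)
P("gL",B(208,588),130);P("gR",B(368,588),130)
im=cv2.imread("pics/w7.png");cv2.imwrite("pics/w7c.png",cv2.resize(im[150:250,200:390],None,fx=4.2,fy=4.2,interpolation=cv2.INTER_CUBIC))
E
```

```text
boss 0.3 0.3
slot -15.1 -59.0
slot 11.1 -59.4
slot -13.9 -31.9
slot 11.1 -32.2
line in -0.7 -14.8
line out -1.3 -33.4
pin0 36.5 -22.9
pin2 -39.2 -20.0
pin1 1.9 45.8
gL -21.6 -71.8
gR 21.6 -71.9
```

View pics/w7c.png

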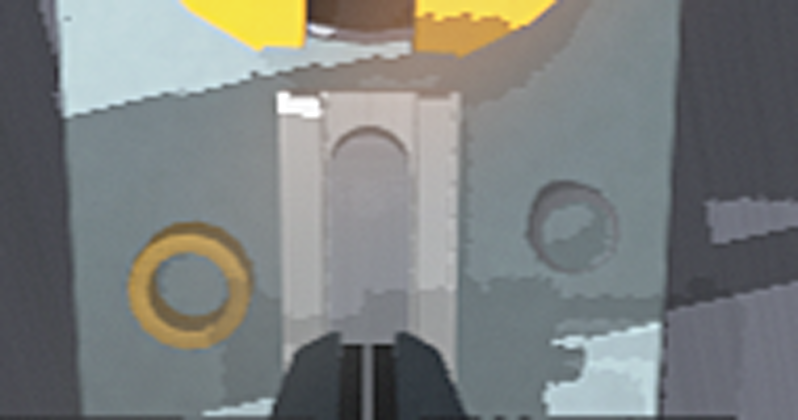

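The nudge overshot to about −1.9°. I'll correct it the other way with pin2.

```bash

python3 -m creep '{"offset":[[0.039,-0.0135,0],[0.039,-0.0135,0],[0.039,-0.0135,0],[0,0,0.034],[0,0,0.034]],"rotation":[[0,0,0],[0,0,0],[0,0,0],[0,0,0],[0,0,0]]}'
python3 -m creep '{"offset":[[0,0,0.034],[0,0,0.034],[0,0,0],[0,0,0],[0,0,0]],"rotation":[[0,0,0],[0,0,0],[0,0,0],[0,0,0],[0,0,0]]}'
python3 -c "
from h import *; st()"
python3 -m creep '{"offset":[[-0.005,0,0],[-0.005,0,0],[0,0,0],[0,0,0]],"rotation":[[0,0,0],[0,0,0],[0,0,0],[0,0,0]]}'
python3 -c "
from h import *; st()"
```

```text
time_s: 10.92
ee_pos: [519.5, 127.8, 214.9]
ee_rot: [180.0, -0.0, 76.9]
force: [0.9, -0.8, 1.2]
gripper_width: 0.4
time_s: 11.55
ee_pos: [520.5, 126.3, 149.5]
ee_rot: [179.8, -0.1, 76.7]
force: [-0.9, 0.3, -0.6]
gripper_width: 0.2
t 11.55 stand xy -38.6 18.8 z 149.5 yaw [ 1.7983e+02 -8.0000e-02  7.6720e+01] F [-0.9  0.3 -0.6]
time_s: 12.05
ee_pos: [517.1, 115.9, 148.0]
ee_rot: [180.0, -0.0, 76.7]
force: [-0.0, 0.2, -0.3]
gripper_width: 0.7
t 12.05 stand xy -39.5 7.9 z 148.0 yaw [179.99  -0.    76.68] F [-0.   0.2 -0.3]
```

```bash

python3 -m creep '{"offset":[[-0.0025,0,0],[-0.0025,0,0],[-0.0025,0,0],[0,0,0],[0,0,0]],"rotation":[[0,0,0],[0,0,0],[0,0,0],[0,0,0],[0,0,0]]}'
python3 - <<'E'
from h import *
st()
c=camera_params("wrist");im=grab_frame("wrist");cv2.imwrite("pics/w8.png",im[:,:,::-1]);np.savez("w8.npz",**c)
cv2.imwrite("pics/w8c.png",cv2.resize(im[140:250,220:460,::-1],None,fx=3.3,fy=3.3,interpolation=cv2.INTER_CUBIC))
st()
E
```

```text
time_s: 12.68
ee_pos: [515.6, 109.1, 148.0]
ee_rot: [180.0, -0.0, 76.7]
force: [1.5, 2.7, -1.0]
gripper_width: 0.3
t 12.68 stand xy -39.5 0.9 z 148.0 yaw [ 1.7998e+02 -4.0000e-02  7.6700e+01] F [ 1.5  2.7 -1. ]
t 12.72 stand xy -39.5 0.9 z 148.0 yaw [ 1.7998e+02 -3.0000e-02  7.6700e+01] F [ 0.9  2.9 -1.1]
```

View pics/w8c.png

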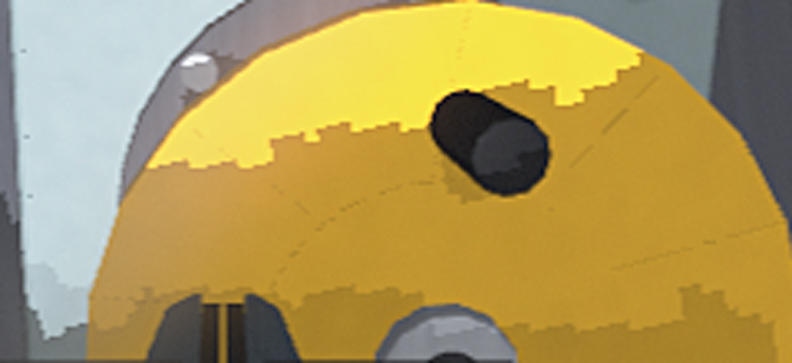

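```bash
python3 m.py 375 187.2
```

```text
[565.5 143.5 168. ] r 45.8 stand angle 88.4 disc theta from pin1 358.3661147050548
```

```bash

python3 -m creep '{"offset":[[-0.001,0,0],[0,0,0],[0,0,0]],"rotation":[[0,0,0],[0,0,0],[0,0,0]]}'
python3 -c "
from h import *; st()"
python3 -m creep '{"offset":[[0.008,0,0],[0.008,0,-0.02],[0,0,-0.05],[0,0,-0.05],[0,0.02,-0.016]],"rotation":[[0,0,0],[0,0,0],[0,0,0],[0,0,0],[0,0,0]]}'
python3 -m creep '{"offset":[[-0.038,0.007,0],[-0.038,0.007,0],[-0.038,0.006,0],[0,0,0],[0,0,0]],"rotation":[[0,0,0],[0,0,0],[0,0,0],[0,0,0],[0,0,0]]}'
python3 - <<'E'
from h import *
st()
c=camera_params("wrist");np.savez("w9.npz",**c)
im=grab_frame("wrist");cv2.imwrite("pics/w9.png",im[:,:,::-1])
cv2.imwrite("pics/w9d.png",cv2.resize(im[15:175,210:380,::-1],None,fx=3.7,fy=3.7,interpolation=cv2.INTER_CUBIC))
E
```

```text
time_s: 13.1
ee_pos: [515.6, 108.0, 148.0]
ee_rot: [179.9, -0.0, 76.7]
force: [2.6, 3.8, -1.6]
gripper_width: 0.7
t 13.1 stand xy -39.2 -0.1 z 148.0 yaw [ 1.7994e+02 -4.0000e-02  7.6700e+01] F [ 2.6  3.8 -1.6]
time_s: 13.72
ee_pos: [538.3, 118.7, 287.9]
ee_rot: [179.7, -0.0, 76.7]
force: [0.7, 0.2, -0.6]
gripper_width: 0.5
time_s: 14.35
ee_pos: [531.1, 3.4, 283.8]
ee_rot: [-179.9, 0.0, 76.7]
force: [0.1, 0.2, -0.1]
gripper_width: 0.2
t 14.35 stand xy -0.2 -98.4 z 283.8 yaw [-1.7994e+02  2.0000e-02  7.6690e+01] F [ 0.1  0.2 -0.1]
```

View pics/w9d.png

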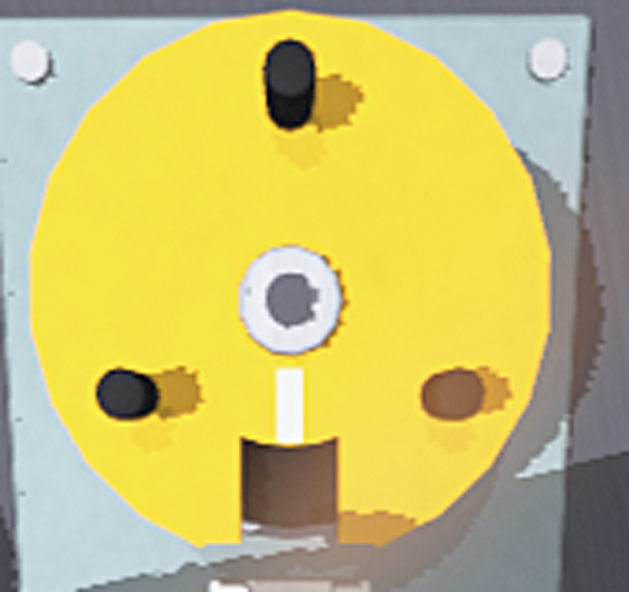

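Aligned: the slot, guide and boss centre lines all sit at crop x ≈ 290. Now I'll go behind the tab.

```bash

python3 -m creep '{"offset":[[-0.041,0,0],[-0.041,0,0],[-0.041,0,0],[0,0,0.035],[0,0,0.035]],"rotation":[[0,0,0],[0,0,0],[0,0,0],[0,0,0],[0,0,0]]}'
python3 -m creep '{"offset":[[0,0,0.035],[0,0,0.034],[0,0,0],[0,0,0],[0,0,0]],"rotation":[[0,0,0],[0,0,0],[0,0,0],[0,0,0],[0,0,0]]}'
python3 - <<'E'
from h import *
st()
im=grab_frame("scene");cv2.imwrite("pics/s10.png",cv2.resize(im[140:290,190:390,::-1],None,fx=4,fy=4,interpolation=cv2.INTER_CUBIC))
E
```

```text
time_s: 15.02
ee_pos: [503.5, -116.1, 213.4]
ee_rot: [179.9, 0.0, 76.7]
force: [-0.2, 0.2, -0.7]
gripper_width: 0.3
time_s: 15.65
ee_pos: [504.4, -116.5, 146.6]
ee_rot: [179.8, 0.0, 76.7]
force: [0.6, 0.0, 0.4]
gripper_width: 0.7
t 15.65 stand xy 1.2 -221.3 z 146.6 yaw [1.7981e+02 1.0000e-02 7.6730e+01] F [0.6 0.  0.4]
```

View pics/s10.png

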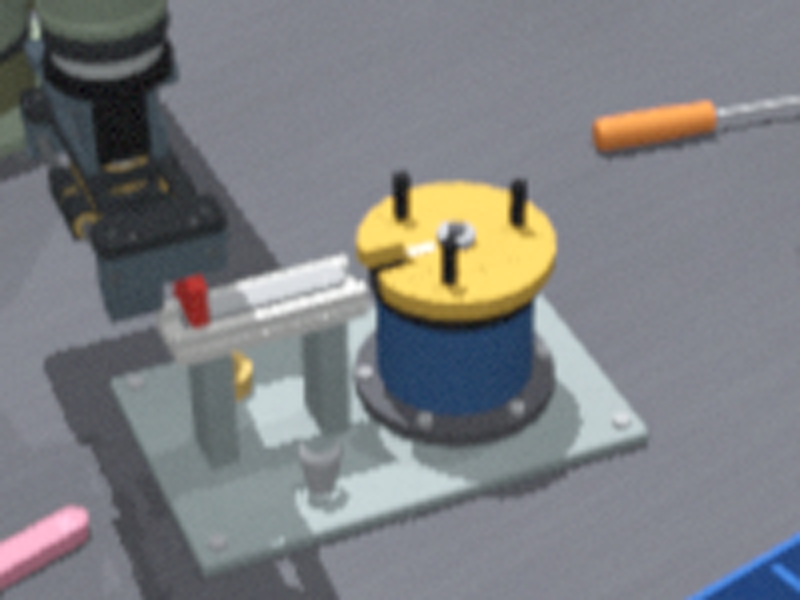

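The fingertip is behind the red tab, at (125,300) with the tab at (192,300), and the slot faces the guide. Pushing now.

```bash

python3 -m creep '{"offset":[[0.009,0,0],[0.009,0,0],[0.009,0,0],[0.009,0,0],[0.009,0,0]],"rotation":[[0,0,0],[0,0,0],[0,0,0],[0,0,0],[0,0,0]]}'
python3 -c "
from h import *; st()"
python3 -m creep '{"offset":[[0.003,0,0],[0.003,0,0],[0.002,0,0],[0,0,0],[0,0,0]],"rotation":[[0,0,0],[0,0,0],[0,0,0],[0,0,0],[0,0,0]]}'
python3 - <<'E'
from h import *
st()
im=grab_frame("scene");cv2.imwrite("pics/s11.png",cv2.resize(im[140:290,190:390,::-1],None,fx=4,fy=4,interpolation=cv2.INTER_CUBIC))
E
```

```text
time_s: 16.32
ee_pos: [513.8, -72.3, 145.2]
ee_rot: [180.0, 0.0, 76.7]
force: [0.2, -3.8, 3.0]
gripper_width: 0.6
t 16.32 stand xy 0.3 -176.1 z 145.2 yaw [1.7997e+02 3.0000e-02 7.6710e+01] F [ 0.2 -3.8  3. ]
time_s: 16.95
ee_pos: [515.4, -64.7, 144.8]
ee_rot: [-180.0, -0.0, 76.7]
force: [1.0, -2.8, 1.9]
gripper_width: 0.5
t 16.95 stand xy 0.0 -168.3 z 144.8 yaw [-1.7999e+02 -3.0000e-02  7.6680e+01] F [ 1.  -2.8  1.9]
```

View pics/s11.png

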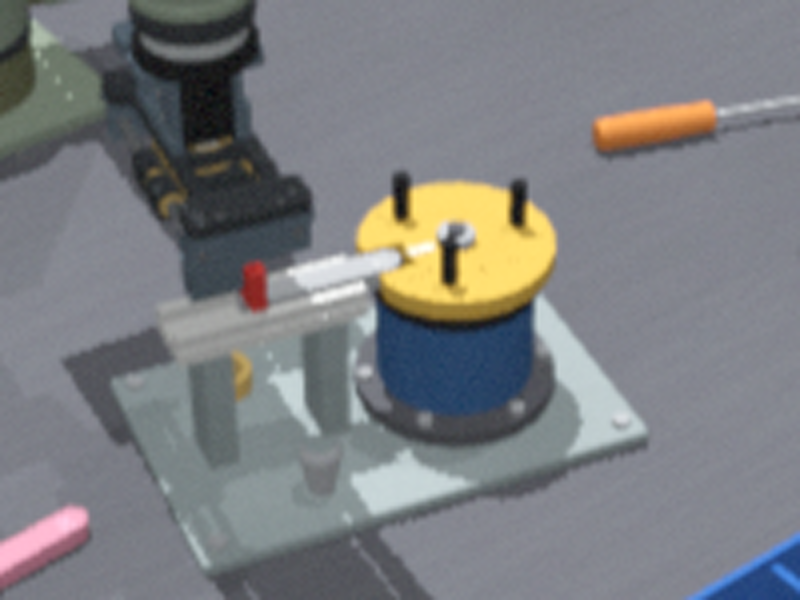

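The nose is in the slot, and the sliding force is only about 3 N. I'll creep the rest until contact with the slot bottom shows.

```bash

python3 -m creep '{"offset":[[0.002,0,0],[0.002,0,0],[0.001,0,0],[0,0,0]],"rotation":[[0,0,0],[0,0,0],[0,0,0],[0,0,0]]}'
python3 -c "
from h import *; st()"
python3 -m creep '{"offset":[[0.001,0,0],[0.001,0,0],[0,0,0],[0,0,0]],"rotation":[[0,0,0],[0,0,0],[0,0,0],[0,0,0]]}'
python3 -c "
from h import *; st()"
```

```text
time_s: 17.5
ee_pos: [516.5, -59.7, 144.8]
ee_rot: [-180.0, -0.0, 76.7]
force: [-0.6, -1.6, 0.3]
gripper_width: 0.4
t 17.5 stand xy -0.1 -163.2 z 144.8 yaw [-1.7998e+02 -2.0000e-02  7.6710e+01] F [-0.6 -1.6  0.3]
time_s: 18.0
ee_pos: [516.7, -58.9, 144.9]
ee_rot: [-180.0, 0.1, 76.7]
force: [-1.8, -6.4, 0.5]
gripper_width: 0.4
t 18.0 stand xy -0.0 -162.3 z 144.9 yaw [-1.7998e+02  1.0000e-01  7.6720e+01] F [-1.8 -6.4  0.5]
```

```bash

python3 -m creep '{"offset":[[0.001,0,0],[0,0,0],[0,0,0]],"rotation":[[0,0,0],[0,0,0],[0,0,0]]}'
python3 -c "
from h import *; st()"
python3 -m creep '{"offset":[[0.001,0,0],[0,0,0],[0,0,0]],"rotation":[[0,0,0],[0,0,0],[0,0,0]]}'
python3 -c "
from h import *; st()"
```

```text
time_s: 18.38
ee_pos: [516.8, -58.8, 144.9]
ee_rot: [-180.0, 0.2, 76.7]
force: [-1.4, -7.8, 1.9]
gripper_width: 0.6
t 18.38 stand xy 0.0 -162.2 z 144.9 yaw [-179.99    0.2    76.75] F [-1.4 -7.8  1.9]
time_s: 18.75
ee_pos: [516.8, -58.7, 145.0]
ee_rot: [-180.0, 0.3, 76.8]
force: [-2.7, -10.5, 2.0]
gripper_width: 0.4
t 18.75 stand xy 0.0 -162.2 z 145.0 yaw [-179.99    0.31   76.77] F [ -2.7 -10.5   2. ]
```

It has stalled at y = −162.2, where about −162 was predicted for fully home, and the force is rising. Retract straight back, then up, and check.

```bash

python3 -m creep '{"offset":[[-0.01,0,0],[-0.015,0,0],[-0.01,0,-0.03],[0,0,-0.05],[0,0,-0.05]],"rotation":[[0,0,0],[0,0,0],[0,0,0],[0,0,0],[0,0,0]]}'
python3 -m creep '{"offset":[[0.03,0,0],[0.04,0,0],[0.02,0,0],[0,0,0],[0,0,0]],"rotation":[[0,0,0],[0,0,0],[0,0,0],[0,0,0],[0,0,0]]}'
python3 - <<'E'
from h import *
st()
c=camera_params("wrist");np.savez("w12.npz",**c)
im=grab_frame("wrist");cv2.imwrite("pics/w12.png",im[:,:,::-1])
cv2.imwrite("pics/w12d.png",cv2.resize(im[15:235,200:390,::-1],None,fx=2.7,fy=2.7,interpolation=cv2.INTER_CUBIC))
im=grab_frame("scene");cv2.imwrite("pics/s12.png",cv2.resize(im[140:290,190:390,::-1],None,fx=4,fy=4,interpolation=cv2.INTER_CUBIC))
E
```

```text
time_s: 19.38
ee_pos: [509.1, -90.5, 276.1]
ee_rot: [-180.0, -0.1, 76.7]
force: [0.8, -0.2, -0.5]
gripper_width: 0.7
time_s: 20.0
ee_pos: [529.9, -3.5, 274.7]
ee_rot: [-180.0, 0.0, 76.7]
force: [0.3, -0.2, -0.6]
gripper_width: 0.3
t 20.0 stand xy 0.2 -105.4 z 274.7 yaw [-1.7997e+02  5.0000e-02  7.6680e+01] F [ 0.3 -0.2 -0.6]
```

View pics/w12d.png

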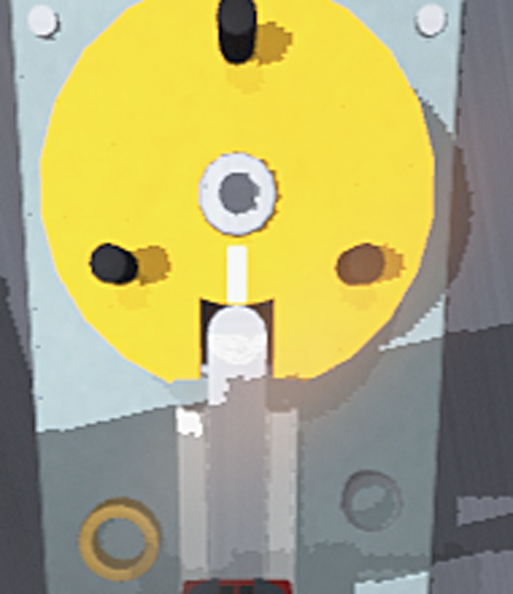

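View pics/s12.png

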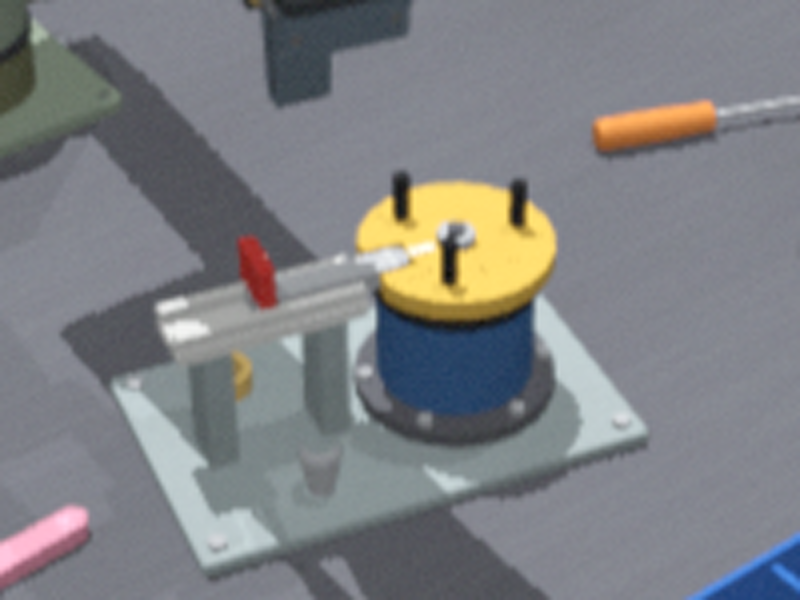

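```bash
python3 - <<'E'
from h import *
c=dict(np.load("w12.npz"));im=cv2.imread("pics/w12.png")
cv2.imwrite("pics/w12e.png",cv2.resize(im[110:160,260:315],None,fx=12,fy=12,interpolation=cv2.INTER_CUBIC))
for y in (-35,-37,-40,-65): 
    X=np.r_[ax+sy*y,134]; u=proj(c,X); print(y,u.round(1),((u-[260,110]+.5)*12).round(0))
E
```

```text
-35 [287.6 128.5] [337. 228.]
-37 [287.6 130.7] [337. 254.]
-40 [287.6 134. ] [337. 294.]
-65 [287.7 161.1] [338. 619.]
```

View pics/w12e.png

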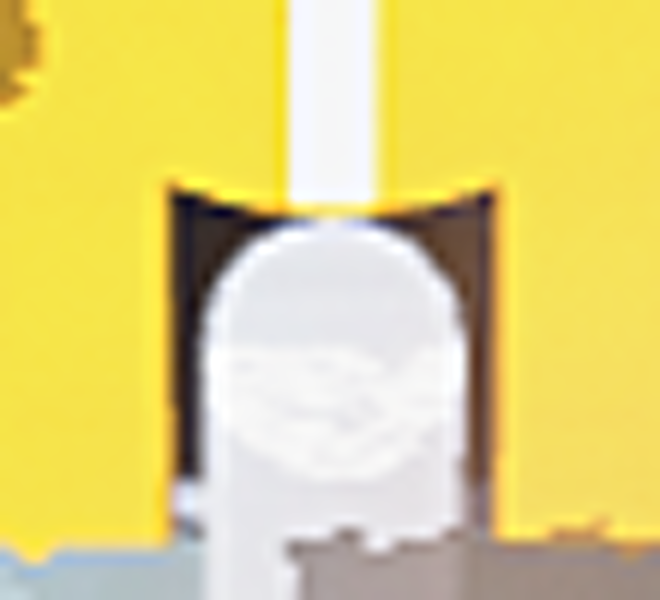

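The nose tip at (337,217) touches the slot's bottom edge at (337,213), with equal room on both sides. The tool hangs clear at z = 275. Handing in.

```bash
python3 -c "
from h import *; st(); print(env.job_done()); st()"
```

```text
t 20.1 stand xy 0.2 -105.5 z 274.8 yaw [-1.7999e+02  3.0000e-02  7.6640e+01] F [ 0.4  0.1 -0.6]
the job is handed in; nothing more can be done
None
the job is handed in; nothing more can be done
```

The shaft is locked: the slot faces the bar, the bar is fully home in it, and I handed the job in at 20.1 s of the 54 s allowed.

- **Disc:** I turned it about 70° clockwise by pushing pin0. My fine nudge then overshot to about −1.9°, so I corrected it with a small push on pin2. After that the slot, guide and spindle centre lines agreed in the wrist picture.
- **Bar:** I pushed it by the red tab. It slid at about 3 N, then stopped with the fingertip at 162.2 mm from the axis, against about 162 mm predicted for fully home. The force rose to about 11 N there with no further travel, so I stopped.
- **Last checks:** The enlarged wrist picture shows the nose touching the slot bottom with even room on both sides. The tool is clear at 275 mm height with no real force on it. The collet and nut stand where they were; I did not remeasure the items on the bench, but the robot never went down near them.

No final check failed. One small limit is that my image measurements scattered by 1–2 mm (about 1° at the pins), within the 3 mm of room on each side of the bar.

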